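# Push the tub and the tin back into the row

### The job

Clear the worktop for folding: push the detergent tub and the round tin back along the worktop into the two gaps in the row of laundry things, one in each gap, until each touches the oak upstand behind the row, with the tub square and its back flat against it. Only push them with the fingers, keeping them upright and on the worktop: do not grip or lift them. Leave everything else where it stands.

Things in the scene. Friction and masses are not known exactly. Their poses are not given: they have to be found in the camera images.
- upstand: Fixed oak strip 62 mm high, 1.44 m long across the back of the worktop, dark-tiled boxing of equal height behind it. Origin: at worktop height on its front face (towards the robot), mid-length. x points into the wall, away from the robot; y runs along the face to the robot's left. Stands 0.67 to 0.71 m ahead, turned up to 4 degrees. A rigid stop.
- tub: Closed rectangular capsule tub, teal with an orange lid, loose: 115 mm along x, 150 mm along y, 65 mm high, upright sides, 0.5 to 1 kg; slides under 4 to 8 N. Origin: centre of its underside; +x is its back (hinges), -x its front (latch). Starts on the open worktop, roughly in front of one gap, turned up to 28 degrees either way. Too wide to grip.
- tin: Closed round tin, white with a crimson band and a steel lid, loose: 104 mm diameter, 65 mm high, about 0.4 to 0.8 kg. Origin: centre of its underside, z up. It starts out on the open worktop, roughly in front of the other gap. Too wide to grip.
- basket: Low woven basket holding three bottles, the left-hand (+y) end of the row: 109 mm deep (x), 209 mm wide (y), rim 85 mm high, bottle tops at 160 mm. Origin: centre of its underside. The left gap is between it and the next round thing. Leave alone.
- softener: Blue bottle, white cap, 74 mm diameter, 170 mm high. Origin: centre of its underside. Softener, jar and spray can stand in the row in any order: one in the middle between the two gaps, the other two side by side at the right (-y) end, beyond the right gap. Each gap is 215 to 290 mm wide. Leave alone.
- jar: Clear glass jar with a pale wooden lid, 86 mm diameter, 120 mm high, in the row (any of the three round places). Origin: centre of its underside. Leave alone.
- spray: Green spray can with a paper label, 58 mm diameter, 160 mm high, in the row (any of the three round places). Origin: centre of its underside. Leave alone.
- cup: Small orange dosing cup, 52 mm diameter, 42 mm high, out on the worktop to the right, nearer the robot than the row. Origin: centre of its underside. Leave alone.
- peg: Wooden clothes peg lying flat, 75 x 11 x 12 mm, out on the worktop to the left. Origin: centre of its underside. Leave alone.
- brush: Clothes brush with a wooden back, bristles down, 45 mm along x, 150 mm along y, 32 mm high, lying in front of the right-hand end of the row. Origin: centre of its underside. Leave alone.

How it is judged:
At the end, for the whole second after the job is handed in: Tub and tin stand upright and at rest on the worktop, one in each gap of the row: the tub's back within 6 mm of the upstand and square to it within 0.06 rad (either way round), the tin's side within 6 mm of it; every other thing within 15 mm of its start (x of tub in the frame of upstand between -0.0635 and -0.05 m and x of tin in the frame of upstand between -0.058 and -0.045 m and angle between the x axis of tub and the x axis of upstand, either way round below 0.06 rad and ((y of tub in the frame of upstand between 0.03 and 0.3 m and y of tin in the frame of upstand between -0.3 and -0.03 m) or (y of tin in the frame of upstand between 0.03 and 0.3 m and y of tub in the frame of upstand between -0.3 and -0.03 m)) and linear speed of each of tub, tin below 0.01 m/s and angle between each of tub, tin's own z axis and vertical below 0.05 rad and height (world z) of each of tub, tin below 0.006 m and distance of each of basket, softener, jar, spray, cup, peg, brush from where it was at the start of the episode below 0.015 m); the robot touches nothing.
It fails at once if the tub was lifted off the worktop or tipped (height (world z) of tub above 0.02 m or angle between tub's own z axis and vertical above 0.2 rad).
It fails at once if the tin was lifted off the worktop or tipped (height (world z) of tin above 0.02 m or angle between tin's own z axis and vertical above 0.2 rad).
It fails at once if the basket, softener bottle, jar or spray can of the row was disturbed (distance of any of basket, softener, jar, spray from where it was at the start of the episode above 0.015 m).
It fails at once if the cup, peg or brush on the worktop was disturbed (distance of any of cup, peg, brush from where it was at the start of the episode above 0.015 m).
It also fails if it takes over 58 s, if anything falls off the work surface, if the arm or the gripper's body presses on something with over 40 N, if the wrist force passes 120 N, or if a joint passes its speed limit or range.

### The arm

A 6-joint arm with a two-finger parallel gripper is mounted at the origin on the work surface. World frame = base frame: x ahead of the robot, y to its left, z up, the work surface at z = 0. Lengths are in m, angles in rad, forces in N, time in s.
With the tool pointing down it reaches from about 0.425 to 0.95 m from the base axis. Payload 14.7 kg.
Tool frame: the origin (TCP) lies at the centre of the arm's flange, where the gripper is bolted on; the fingertips stand 173 mm ahead of it and the grasp point (between the pads) lies env.tcp_to_grasp ahead of it (env.tcp_to_grasp is the distance from the TCP to the grasp point, in m); z points along the fingers, y is the line along which they close (so a half turn about z gives the same grasp; the last joint's range is limited). The gripper opens to 85 mm and grips with 20 to 120 N. Pads are 22 mm wide; open, the fingers measure 114 mm over their backs; the gripper's body (76 mm by 85 mm) begins 54 mm behind the grasp point. The pads swing forward as they close: fully open they stand 13 mm farther back than shut.
Start: joints at [1.264, 0.48, 1.596, -0, 1.065, -0.047], TCP at [0.167, 0.628, 0.405] pointing down, gripper open.
Joint ranges: [-2.75, 2.75], [-0.82, 2.05], [0.23, 2.67], [-1.56, 4.7], [0.09, 2.69], [-2.92, 2.92]. Speed limits (rad/s): [1.89, 1.89, 2.39, 3.01, 3.01, 3.01].

### API

Orientations are given as a rotation vector (axis times angle).
In Python, from rig import env, grab_frame, nets gives the robot as it stands.
- The arm moves only by the tool arm_command, never from a script. Its argument "motion" is a list of rows, each a list of 7 numbers: the shift along the tool's x, y, z in mm, then the turn, a rotation vector about the tool's x, y, z in degrees, then the closure, from 0 (fully open) to 1 (shut). A call has exactly 8 rows; each row is the pose to reach, as a shift and turn from the pose commanded when the call began, along the tool's axes at that moment; what a row does not reach only later rows make up. A row lasts 1/10 s, in which the tool goes at most 50 mm and 8.59 degrees, less where a joint would pass 70% of its speed; a pose out of reach is approached as far as the arm can. A call with a gripper value outside its range is refused whole. The fingers move at their own pace and stop on an object; "squeeze" is the grip in N (left out, the last holds). Time passes only in rows, so rows that repeat a pose let the fingers close, or fill a call up. It gives the time, the measured TCP pose, the force, the opening and the grip force at its end, in the units of the state.
- env.state(): the state, without advancing time (a new reading comes with each control period).
- grab_frame(name): name is "side" or "top" or "wrist"; returns a dict with "image" (480x640x3 uint8, red, green, blue), "intrinsics" (3x3 intrinsics, pixels), "R" (3x3) and "t" (3): a world point X has camera coordinates R X + t. Camera axes: x right, y down, z forward; pixel columns grow to the right and rows downward; lengths in m; the calibration is good to about 2 mm. A picture is of the moment at which its call begins. There is no depth.
- env.finish_job(): hands the job in; it is judged then, once.
Trained networks look in the newest picture that a camera, given by its name, has taken for a name from the list of things; names that differ only in an ending like _2 or _b are one class to them, and where a whole thing is asked for, a point or a joint stands for the part that bears it (a point fixed in the world has none). Each returns a list of dicts, best first, with "p" (0 to 1); they miss things now and then, are a little off and sometimes report something else, mostly with a low value. They report only what shows in the picture. A call takes as long as a camera call.
- nets.cut_out(camera, label): "pixels" (480x640 bool, what is visible of it) and "centre" ([column, row] in pixels, amid what is visible of it).
- nets.spot_point(camera, label): "centre" ([column, row] in pixels: a listed point, or the origin of a listed thing).
The state is a dict: "t": time; "joint_pos": joint angles; "joint_vel": joint speeds; "joint_torque": joint torques, N m; "tool_pos": TCP position; "tool_rot": TCP orientation; "contact_force": force on the tool from outside, world axes, zero at the start; "moment": the same for the moment, N m; "finger_gap": opening from 0.0 (shut) to 1.0 (fully open); "gripper_force": force on a finger pad.
Only numpy, scipy, OpenCV 4.12 (cv2) and the standard library are available. Lean on these libraries where they do the work, as an engineer would, in place of code of your own. Each camera call takes 0.05 s, during which the arm holds its last target. There are 200 camera calls.

## Working session

There is one attempt and no reset: what is moved stays moved. The work goes in short steps, Python scripts to look and compute and a tool call to move; the robot and the scene stay as the last step left them, time stands still between calls to the robot, and variables do not carry over. Pictures are saved under pics/ and viewed, at most 10 in all, crops included, and the job is handed in when it is done.

Besides the shell and the picture viewer there is one more tool, called after "Request:" as a command line: name --pt "numbers of a row" for each row, then --argument value for the rest. arm_command: Moves the arm, as the interface text tells. Its arguments: {"type":"object","properties":{"motion":{"type":"array"},"squeeze":{"type":"number"}},"required":["motion"]}

```bash
mkdir -p pics; cat > h.py <<'E'
import numpy as np, cv2
from rig import env, grab_frame, nets
from scipy.spatial.transform import Rotation as Ro
def ray(f,px,z):
    K,R,t=np.array(f["intrinsics"]),np.array(f["R"]),np.array(f["t"])
    d=R.T@np.linalg.solve(K,[px[0],px[1],1]); c=-R.T@t
    return (c+d*(z-c[2])/d[2])
def save(f,n): cv2.imwrite("pics/"+n,cv2.cvtColor(f["image"],cv2.COLOR_RGB2BGR))
E
python3 - <<'E'
from h import *
s=env.state(); print(s["t"],s["tool_pos"],s["tool_rot"],env.tcp_to_grasp)
for c in ["top","side"]:
    f=grab_frame(c); save(f,c+"0.png")
    R,t=np.array(f["R"]),np.array(f["t"]); print(c,"cam at",(-R.T@t).round(3))
    for n in ["upstand","tub","tin","basket","softener","jar","spray","cup","peg","brush"]:
        try:
            r=nets.spot_point(c,n)
            print(n,[(round(q["p"],2),np.round(q["centre"]).tolist(),ray(f,q["centre"],0)[:2].round(3).tolist()) for q in r[:2]])
        except Exception as e: print(n,e)
print(env.state()["t"])
E
```

```text
0.0 [0.16687519 0.62799875 0.40405579] [-4.06878167e-01 -3.11488472e+00  1.93966741e-03] 0.1547
top cam at [ 0.39  -0.038  1.053]
upstand [(0.63, [318.0, 159.0], [0.703, -0.033])]
tub [(0.78, [253.0, 284.0], [0.421, 0.106])]
tin []
basket [(0.62, [149.0, 196.0], [0.614, 0.345])]
softener [(0.68, [465.0, 175.0], [0.668, -0.365])]
jar []
spray [(0.64, [323.0, 182.0], [0.65, -0.044])]
cup [(0.92, [456.0, 313.0], [0.36, -0.335])]
peg [(0.75, [142.0, 318.0], [0.345, 0.345])]
brush [(0.92, [523.0, 218.0], [0.569, -0.491])]
side cam at [ 0.462 -0.665  0.785]
upstand [(0.81, [386.0, 235.0], [0.689, -0.024])]
tub [(0.91, [269.0, 205.0], [0.424, 0.107])]
tin [(0.75, [292.0, 319.0], [0.455, -0.218])]
basket [(0.9, [332.0, 134.0], [0.617, 0.369]), (0.7, [386.0, 234.0], [0.692, -0.021])]
softener [(0.77, [410.0, 377.0], [0.66, -0.363]), (0.18, [432.0, 429.0], [0.674, -0.457])]
jar [(0.81, [429.0, 430.0], [0.669, -0.457])]
spray [(0.73, [366.0, 239.0], [0.641, -0.03])]
cup [(0.82, [243.0, 374.0], [0.356, -0.323])]
peg [(0.61, [234.0, 147.0], [0.338, 0.347])]
brush [(0.9, [377.0, 464.0], [0.571, -0.5])]
1.1
```

View pics/top0.png

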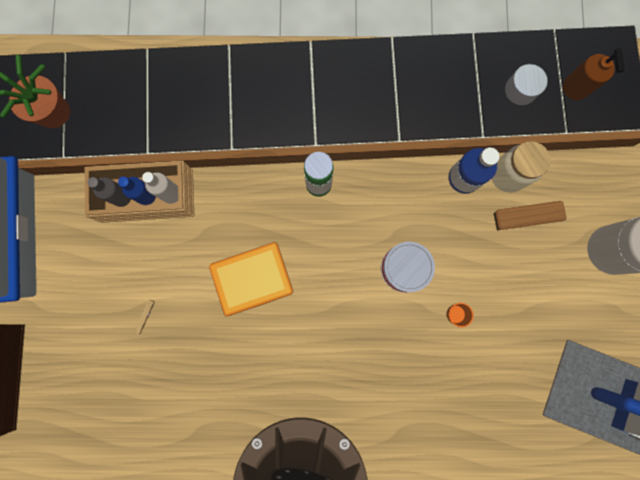

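View pics/side0.png

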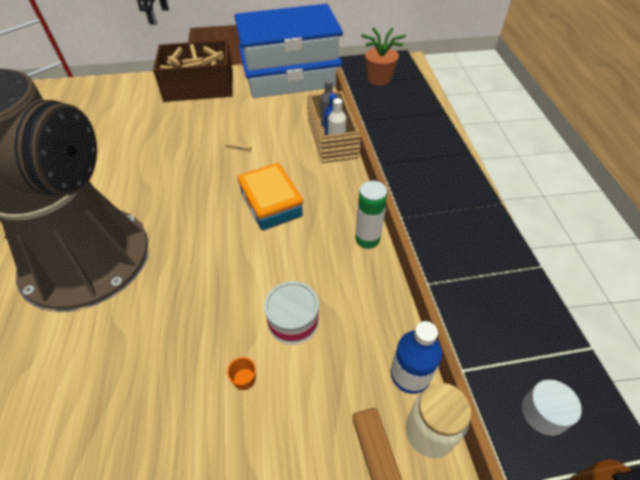

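The top view shows the tub lid centred near (251,278), turned about 20° in front of the left gap. The tin is at (409,267) in front of the right gap, which lies between the spray can (319,175) and the softener (470,175). The upstand edge slopes about 2.6°. The side view agrees with this: tub (270,195), tin (292,310), jar (440,420). Next I'll measure the tub and tin more exactly.

```bash
cat >> h.py <<'E'
def mask(c,n): 
    r=nets.cut_out(c,n); return r[0]["pixels"] if r and r[0]["p"]>.3 else None
def tubpose(f):
    "lid (orange) rectangle in the top view"
    h=cv2.cvtColor(f["image"],cv2.COLOR_RGB2HSV)
    m=cv2.inRange(h,(12,140,200),(25,255,255)); m=cv2.morphologyEx(m,cv2.MORPH_OPEN,np.ones((3,3)))
    cs,_=cv2.findContours(m,cv2.RETR_EXTERNAL,cv2.CHAIN_APPROX_NONE); c=max(cs,key=cv2.contourArea)
    p=np.array([ray(f,q,.065)[:2] for q in c[:,0].astype(float)])
    (cx,cy),(a,b),ang=cv2.minAreaRect((p*1000).astype(np.float32)); 
    return cx/1000,cy/1000,a,b,ang,(cv2.boxPoints(((cx,cy),(a,b),ang))/1000).round(3).tolist()
E
python3 - <<'E'
from h import *
f=grab_frame("top"); print("tub",tubpose(f))
m=mask("top","upstand")
if m is not None:
    # lower boundary of front face -> z=0 ; print
    cols=[c for c in range(40,620,10) if m[:,c].any()]
    for z,fn in ((0,max),(.062,min)):
        P=np.array([ray(f,(c,fn(np.where(m[:,c])[0])+(.5 if z==0 else -.5)),z)[:2] for c in cols])
        for _ in range(5):
            k=np.polyfit(P[:,1],P[:,0],1); r=abs(P[:,0]-np.polyval(k,P[:,1])); P=P[r<max(.004,np.percentile(r,85))]
        print("upstand z",z,"x=%.4f*y+%.4f"%tuple(k),len(P))
for n in ["tin","cup"]:
    for c in ("top",):
        m=mask(c,n)
        if m is None: print(n,"none"); continue
        cs,_=cv2.findContours(m.astype(np.uint8),0,1); (u,v),r=cv2.minEnclosingCircle(max(cs,key=cv2.contourArea)); print(n,c,u,v,r,ray(f,(u,v),.065),r/f["intrinsics"][0][0]*.99*2)
g=cv2.cvtColor(f["image"],cv2.COLOR_RGB2GRAY)
ci=cv2.HoughCircles(cv2.medianBlur(g,3),cv2.HOUGH_GRADIENT,1,80,param1=100,param2=25,minRadius=20,maxRadius=32); 
for q in ci[0]: print("circ",q,ray(f,q[:2],.065).round(3))
for n in ["basket","spray","softener"]:
    m=mask("top",n)
    if m is not None:
        ys,xs=np.where(m); print(n,xs.min(),xs.max(),ys.min(),ys.max())
E
```

```text
tub (0.42984619140625, 0.10480990600585938, 109.6241683959961, 144.69705200195312, 19.306968688964844, [[0.3540000021457672, 0.1550000011920929], [0.4020000100135803, 0.017999999225139618], [0.5049999952316284, 0.054999999701976776], [0.4580000042915344, 0.19099999964237213]])
upstand z 0 x=-0.0567*y+0.6959 38
upstand z 0.062 x=-0.0569*y+0.9510 58
tin top 407.46551513671875 267.362060546875 26.89073371887207 [ 0.4545455  -0.21941932  0.065     ] 0.11105474822800694
cup top 459.06195068359375 314.1829833984375 13.444292068481445 [ 0.35989171 -0.32294241  0.065     ] 0.0555229353865181
circ [409.5 266.5  25.1] [ 0.456 -0.224  0.065]
circ [31.5 97.5 23.2] [0.815 0.585 0.065]
basket 85 193 161 221
spray 304 332 152 196
softener 448 498 148 193
```

Request:
arm_command --pt "0 0 0 0 0 0 1" --pt "0 0 0 0 0 8 1" --pt "0 0 0 0 0 16 1" --pt "0 0 0 0 0 16 1" --pt "0 0 0 0 0 16 1" --pt "0 0 0 0 0 16 1" --pt "0 0 0 0 0 16 1" --pt "0 0 0 0 0 16 1"

```text
t: 2.25
tool_pos: [0.1669, 0.6282, 0.4047]
tool_rot: [-0.835, -3.029, 0.0]
contact_force: [-0.3, -0.8, 0.2]
finger_gap: 0.0
gripper_force: 0.0
```

```bash
cat >> h.py <<'E'
def pose(yaw=0,tilt=0,pitch=0):
    "tool down, tool y at world y turned by yaw; tilt>0: wrist leans to +y; pitch>0: wrist leans to -x"
    R0=np.diag([-1.,1,-1])
    return Ro.from_euler('z',yaw,degrees=True)*Ro.from_euler('x',-tilt,degrees=True)*Ro.from_euler('y',-pitch,degrees=True)*Ro.from_matrix(R0)
def go(tip,R,tiplen=.173,cur=None):
    "shift (mm) and turn (deg) in the present tool axes for a fingertip goal"
    s=env.state(); p,q=(np.array(s["tool_pos"]),Ro.from_rotvec(s["tool_rot"])) if cur is None else cur
    fl=np.array(tip)-R.apply([0,0,tiplen])
    d=q.inv().apply(fl-p)*1000; w=(q.inv()*R).as_rotvec(degrees=True)
    print("flange",fl.round(3),"shift",d.round(1),"turn",w.round(1),"norms",np.linalg.norm(d).round(),np.linalg.norm(w).round(1)); return fl,R
E
python3 - <<'E'
from h import *
a=go([.325,.16,.16],pose(0,40))
go([.325,.135,.02],pose(0,40),cur=a)
E
```

```text
flange [0.325 0.271 0.293] shift [-318.6 -225.6  112.2] turn [ 39.  -10.8 -29.5] norms 406.0 50.1
flange [0.325 0.246 0.153] shift [  0.   70.8 123.3] turn [0. 0. 0.] norms 142.0 0.0
```

Request:
arm_command --pt "-40 -28 14 5 -1.4 -3.7 1" --pt "-80 -56 28 10 -2.8 -7.4 1" --pt "-120 -85 42 15 -4 -11 1" --pt "-160 -113 56 20 -5.4 -15 1" --pt "-200 -141 70 24.5 -6.8 -18.5 1" --pt "-240 -170 84 29 -8 -22 1" --pt "-280 -198 98 34 -9.5 -26 1" --pt "-318 -225 112 39 -10.8 -29.5 1"

```text
t: 3.05
tool_pos: [0.323, 0.275, 0.2942]
tool_rot: [-0.003, 2.951, -1.078]
contact_force: [0.7, -0.1, -0.3]
finger_gap: -0.001
gripper_force: 0.0
```

```bash
python3 - <<'E'
from h import *
print(env.state()["t"],np.round(env.state()["tool_pos"],3),np.round(env.state()["joint_pos"],2))
go([.325,.135,.02],pose(0,40))
E
```

```text
3.05 [0.323 0.275 0.294] [ 0.84  0.52  2.04 -0.49  1.19 -0.41]
flange [0.325 0.246 0.153] shift [ -2.   69.2 126.9] turn [-0.1  0.1  0.1] norms 145.0 0.2
```

Request:
arm_command --pt "0 14 25 0 0 0 1" --pt "0 28 50 0 0 0 1" --pt "0 42 75 0 0 0 1" --pt "0 56 100 0 0 0 1" --pt "0 66 118 0 0 0 1" --pt "0 69 126 0 0 0 1" --pt "0 69 126 0 0 0 1" --pt "0 69 126 0 0 0 1"

```text
t: 3.85
tool_pos: [0.3226, 0.2487, 0.1539]
tool_rot: [0.003, 2.952, -1.074]
contact_force: [0.3, -0.2, 0.3]
finger_gap: -0.001
gripper_force: 0.0
```

```bash
python3 - <<'E'
from h import *
s=env.state(); print(s["t"],np.round(s["tool_pos"],3),np.round(s["tool_rot"],3),np.round(s["joint_pos"],2),s["contact_force"])
f=grab_frame("top"); save(f,"top1.png"); 
q=Ro.from_rotvec(s["tool_rot"]); print("tip",s["tool_pos"]+q.apply([0,0,.173]))
E
```

```text
3.85 [0.323 0.249 0.154] [ 0.003  2.952 -1.074] [ 0.8   0.77  2.12 -0.61  0.89 -0.22] [ 0.34215352 -0.24253663  0.30009734]
tip [0.32262568 0.13749016 0.02137645]
```

View pics/top1.png

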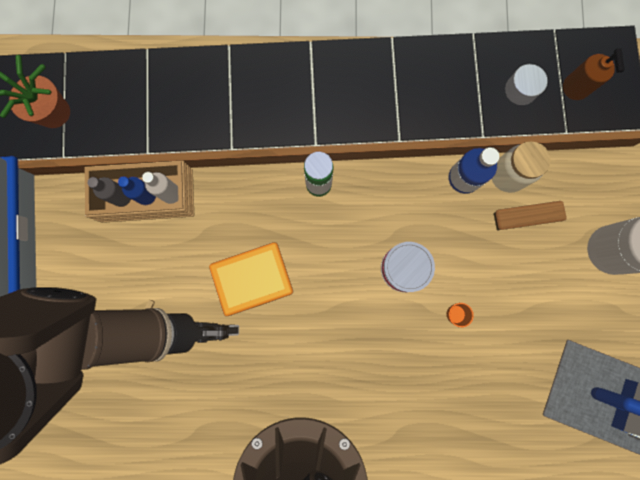

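The fingertip is at px (238,330), clear of and behind the tub's left front corner (226,315). The gripper body clears the tub's left side. I'll push from here.

Request:
arm_command --pt "0 -6 5 0 0 0 1" --pt "-8 -11.5 9.6 0 0 0 1" --pt "-16 -11.5 9.6 0 0 0 1" --pt "-26 -11.5 9.6 0 0 0 1" --pt "-36 -11.5 9.6 0 0 0 1" --pt "-46 -11.5 9.6 0 0 0 1" --pt "-54 -11.5 9.6 0 0 0 1" --pt "-54 -11.5 9.6 0 0 0 1"

```text
t: 4.7
tool_pos: [0.3776, 0.2335, 0.1534]
tool_rot: [0.004, 2.951, -1.073]
contact_force: [-0.5, 0.8, -0.4]
finger_gap: 0.001
gripper_force: 0.0
```

```bash
python3 - <<'E'
from h import *
s=env.state(); f=grab_frame("top"); print(s["t"],s["contact_force"],tubpose(f))
q=Ro.from_rotvec(s["tool_rot"]); print("tip",s["tool_pos"]+q.apply([0,0,.173]))
E
```

```text
4.7 [-0.47495342  0.76773992 -0.40453833] (0.4562177429199219, 0.09604310607910156, 110.89464569091797, 145.74009704589844, 5.128897666931152, [[0.39399999380111694, 0.164000004529953], [0.40799999237060547, 0.01899999938905239], [0.5180000066757202, 0.02800000086426735], [0.5049999952316284, 0.17399999499320984]])
tip [0.37765017 0.12237787 0.02077227]
```

```bash
python3 - <<'E'
from h import *
go([.36,.094,.03],pose(3.25,15),tiplen=.16)
E
```

```text
flange [0.358 0.135 0.185] shift [ 19.1 -95.2  39.1] turn [-25.   -1.5  -3. ] norms 105.0 25.2
```

Request:
arm_command --pt "19 0 0 0 0 0 1" --pt "19 -20 4 -4 -0.3 -0.5 1" --pt "19 -45 14 -12 -0.7 -1.5 1" --pt "19 -70 25 -19 -1.1 -2.3 1" --pt "19 -95 39 -25 -1.5 -3 0.5" --pt "19 -95 39 -25 -1.5 -3 0" --pt "19 -95 39 -25 -1.5 -3 0" --pt "19 -95 39 -25 -1.5 -3 0"

```text
t: 5.55
tool_pos: [0.3575, 0.1364, 0.1845]
tool_rot: [-0.088, 3.106, -0.41]
contact_force: [-0.3, 0.1, -0.7]
finger_gap: 0.681
gripper_force: 0.0
```

```bash
python3 - <<'E'
from h import *
s=env.state(); print(np.round(s["joint_pos"],2))
f=grab_frame("top"); save(f,"top2.png"); print(tubpose(f)[:5])
go([.36,.094,.03],pose(3.25,15),tiplen=.16)
E
```

```text
[ 0.41  0.58  2.32 -0.66  0.41 -0.58]
(0.4560733947753906, 0.09585527801513671, 111.82335662841797, 147.1422576904297, 5.228996276855469)
flange [0.358 0.135 0.185] shift [-0.2 -1.3  0.1] turn [-0.1  0.   0.1] norms 1.0 0.1
```

View pics/top2.png

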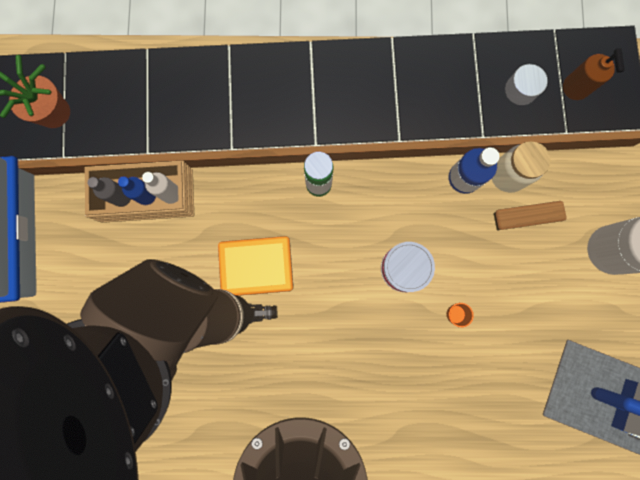

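The top view shows the tub lid now at (256,265), nearly square, with the fingers behind its front edge near (265,312). Everything else is unmoved. I'll push with open fingers along the wall normal.

Request:
arm_command --pt "-10 0 0 0 0 0 0" --pt "-20 0 0 0 0 0 0" --pt "-32 0 0 0 0 0 0" --pt "-46 0 0 0 0 0 0" --pt "-60 0 0 0 0 0 0" --pt "-76 0 0 0 0 0 0" --pt "-92 0 0 0 0 0 0" --pt "-102 0 0 0 0 0 0"

```text
t: 6.4
tool_pos: [0.4605, 0.1418, 0.1844]
tool_rot: [-0.088, 3.106, -0.409]
contact_force: [-4.5, -0.3, 0.1]
finger_gap: 1.005
gripper_force: 1.1
```

```bash
python3 - <<'E'
from h import *
s=env.state(); f=grab_frame("top"); print(s["t"],s["contact_force"],s["finger_gap"],tubpose(f)[:5])
q=Ro.from_rotvec(s["tool_rot"]); tip=s["tool_pos"]+q.apply([0,0,.16]); print("tip",tip)
a=go(tip+[-.012,0.0,-.008],pose(3.25,0),tiplen=.16)
E
```

```text
6.4 [-4.5084429  -0.32221827  0.1201321 ] 1.0050544437998425 (0.5344325561523438, 0.09930201721191406, 109.97379302978516, 146.65272521972656, 0.8464478254318237)
tip [0.4628363  0.10048171 0.02986882]
flange [0.451 0.1   0.182] shift [ 13.2 -38.7  13.1] turn [-15.    0.1  -0. ] norms 43.0 15.0
```

Request:
arm_command --pt "13 0 0 0 0 0 0" --pt "13 -19 6 -7.5 0 0 0" --pt "13 -38.7 13 -15 0 0 0" --pt "2 -38.7 13 -15 0 0 0" --pt "-14 -38.7 13 -15 0 0 0" --pt "-32 -38.7 13 -15 0 0 0" --pt "-50 -38.7 13 -15 0 0 0" --pt "-66 -38.7 13 -15 0 0 0"

```text
t: 7.25
tool_pos: [0.5261, 0.1044, 0.1818]
tool_rot: [0.088, -3.138, 0.001]
contact_force: [-4.0, -0.6, 2.2]
finger_gap: 1.0
gripper_force: 0.0
```

```bash
python3 - <<'E'
from h import *
s=env.state(); f=grab_frame("top"); print(s["t"],s["contact_force"],tubpose(f))
q=Ro.from_rotvec(s["tool_rot"]); tip=s["tool_pos"]+q.apply([0,0,.16]); print("tip",tip, s["tool_rot"]); save(f,"top3.png")
E
```

```text
7.25 [-3.98346312 -0.59878034  2.20288876] (0.6028524169921875, 0.04564585876464844, 107.97949981689453, 31.781593322753906, 2.621765375137329, [[0.5479999780654907, 0.05900000035762787], [0.550000011920929, 0.027000000700354576], [0.6579999923706055, 0.03200000151991844], [0.656000018119812, 0.06400000303983688]])
tip [0.52569359 0.104278   0.02184136] [ 8.83941723e-02 -3.13783612e+00  8.04197265e-04]
```

View pics/top3.png

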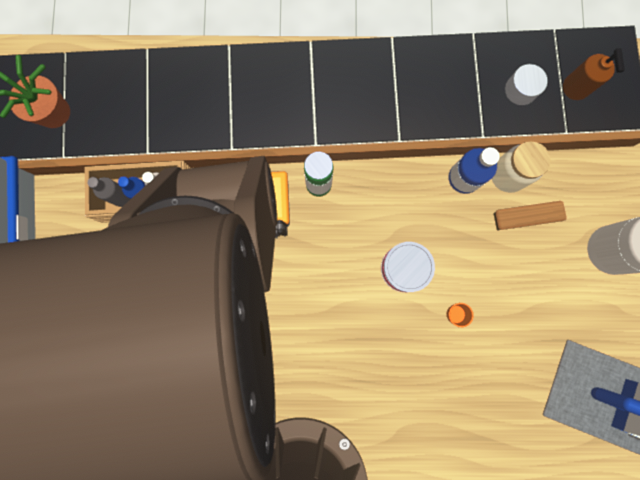

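The arm hides most of the tub. What shows of the lid, at (281,198), puts its back about 30–35 mm short of the upstand, with clearance to the spray can. I'll continue in smaller steps and watch the force.

Request:
arm_command --pt "-6 0 0 0 0 0 0" --pt "-12 0 0 0 0 0 0" --pt "-17 0 0 0 0 0 0" --pt "-21 0 0 0 0 0 0" --pt "-24 0 0 0 0 0 0" --pt "-26 0 0 0 0 0 0" --pt "-27 0 0 0 0 0 0" --pt "-28 0 0 0 0 0 0"

```text
t: 8.1
tool_pos: [0.5551, 0.1059, 0.182]
tool_rot: [0.089, -3.14, -0.0]
contact_force: [-2.7, 0.5, 0.3]
finger_gap: 0.998
gripper_force: 0.0
```

Request:
arm_command --pt "-0.5 0 0 0 0 0 0" --pt "-1 0 0 0 0 0 0" --pt "-1.5 0 0 0 0 0 0" --pt "-2 0 0 0 0 0 0" --pt "-2.5 0 0 0 0 0 0" --pt "-3 0 0 0 0 0 0" --pt "-3.5 0 0 0 0 0 0" --pt "-4 0 0 0 0 0 0"

```text
t: 8.9
tool_pos: [0.5592, 0.1061, 0.1821]
tool_rot: [0.089, -3.14, -0.0]
contact_force: [-4.8, -0.5, 0.2]
finger_gap: 0.999
gripper_force: 0.0
```

Request:
arm_command --pt "-0.5 0 0 0 0 0 0" --pt "-1 0 0 0 0 0 0" --pt "-1.5 0 0 0 0 0 0" --pt "-2 0 0 0 0 0 0" --pt "-2.4 0 0 0 0 0 0" --pt "-2.8 0 0 0 0 0 0" --pt "-3 0 0 0 0 0 0" --pt "-3 0 0 0 0 0 0"

```text
t: 9.7
tool_pos: [0.5601, 0.1062, 0.1817]
tool_rot: [0.089, -3.135, 0.001]
contact_force: [-15.9, -0.7, 8.2]
finger_gap: 0.999
gripper_force: 0.0
```

Request:
arm_command --pt "-0.5 0 0 0 0 0 0" --pt "-1 0 0 0 0 0 0" --pt "-1.5 0 0 0 0 0 0" --pt "-1.5 0 0 0 0 0 0" --pt "-1.5 0 0 0 0 0 0" --pt "2 0 0 0 0 0 0" --pt "8 0 0 0 0 0 0" --pt "20 0 0 0 0 0 0"

```text
t: 10.5
tool_pos: [0.5428, 0.1052, 0.1824]
tool_rot: [-0.088, 3.138, 0.001]
contact_force: [0.4, 0.3, -0.0]
finger_gap: 0.998
gripper_force: 0.0
```

```bash
python3 - <<'E'
from h import *
s=env.state(); q=Ro.from_rotvec(s["tool_rot"]); tip=s["tool_pos"]+q.apply([0,0,.16]); print(tip,np.round(s["joint_pos"],2))
a=go([.50,.095,.20],pose(3.25),tiplen=.16)
b=go([.40,-.207,.12],pose(3.25),tiplen=.16,cur=a)
E
```

```text
[0.54318979 0.10531159 0.02238507] [ 0.14  0.66  1.98  0.    0.49 -1.49]
flange [0.5   0.095 0.36 ] shift [  42.8   -7.8 -177.7] turn [ 0.   0.1 -0. ] norms 183.0 0.1
flange [ 0.4   -0.207  0.28 ] shift [ 117.  -295.8   80. ] turn [0. 0. 0.] norms 328.0 0.0
```

Request:
arm_command --pt "10 0 -40 0 0 0 0.5" --pt "20 0 -80 0 0 0 0.5" --pt "35 -25 -110 0 0 0 0.5" --pt "55 -65 -120 0 0 0 0.5" --pt "75 -105 -120 0 0 0 0.5" --pt "95 -150 -120 0 0 0 0.5" --pt "115 -195 -120 0 0 0 0.5" --pt "135 -240 -120 0 0 0 0.5"

```text
t: 11.3
tool_pos: [0.4196, -0.1433, 0.3024]
tool_rot: [-0.09, 3.139, -0.001]
contact_force: [1.5, -0.3, -0.3]
finger_gap: 0.5
gripper_force: 0.0
```

```bash
python3 - <<'E'
from h import *
s=env.state(); f=grab_frame("top"); save(f,"top4.png"); p=tubpose(f); print(s["t"],s["finger_gap"],p)
c,sn=np.cos(np.deg2rad(3.25)),np.sin(np.deg2rad(3.25)); print("tub x in upstand",(np.array(p[:2])-[.6959,0])@[c,sn])
a=go([.372,-.225,.10],pose(3.25),tiplen=.167)
b=go([.372,-.225,.022],pose(3.25),tiplen=.167,cur=a)
E
```

```text
11.3 0.5003633867619145 (0.6298552856445313, 0.10579174041748046, 112.36064147949219, 147.70594787597656, 3.208479642868042, [[0.5699999928474426, 0.17599999904632568], [0.578000009059906, 0.028999999165534973], [0.6899999976158142, 0.03500000014901161], [0.6819999814033508, 0.18299999833106995]])
tub x in upstand -0.05994086403139107
flange [ 0.372 -0.225  0.267] shift [ 49.7 -73.7  35.4] turn [-0.1  0.  -0.1] norms 96.0 0.2
flange [ 0.372 -0.225  0.189] shift [ 0.  0. 78.] turn [0. 0. 0.] norms 78.0 0.0
```

View pics/top4.png

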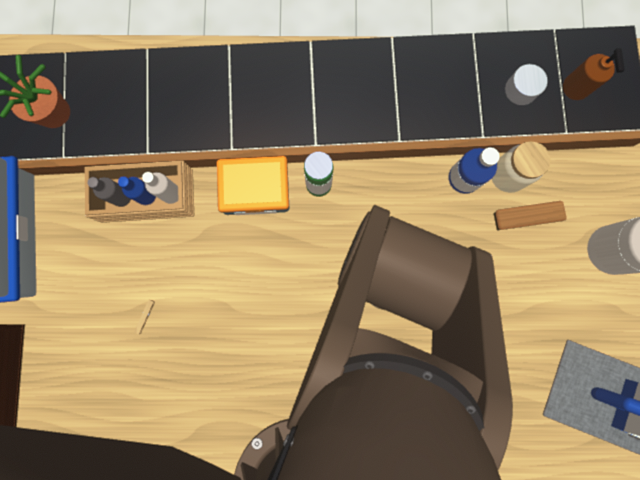

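The tub lid is at (252,184), flat against the upstand. Its yaw of 3.2° matches the wall's, and it sits free between the basket and the spray can. The tin comes next.

Request:
arm_command --pt "16 -25 6 0 0 0 0.5" --pt "33 -50 14 0 0 0 0.5" --pt "50 -74 30 0 0 0 0.5" --pt "50 -74 50 0 0 0 0.5" --pt "50 -74 75 0 0 0 0.5" --pt "50 -74 100 0 0 0 0.5" --pt "50 -74 113 0 0 0 0.5" --pt "50 -74 113 0 0 0 0.5"

```text
t: 12.15
tool_pos: [0.3745, -0.2182, 0.1879]
tool_rot: [0.088, -3.139, -0.002]
contact_force: [-0.9, -0.3, 0.6]
finger_gap: 0.5
gripper_force: 0.0
```

```bash
python3 - <<'E'
from h import *
s=env.state(); f=grab_frame("side"); save(f,"side5.png"); q=Ro.from_rotvec(s["tool_rot"]); print(s["t"],s["contact_force"],s["tool_pos"]+q.apply([0,0,.167]))
E
```

```text
12.15 [-0.94695705 -0.31998565  0.55152293] [ 0.37420685 -0.21800467  0.02090587]
```

View pics/side5.png

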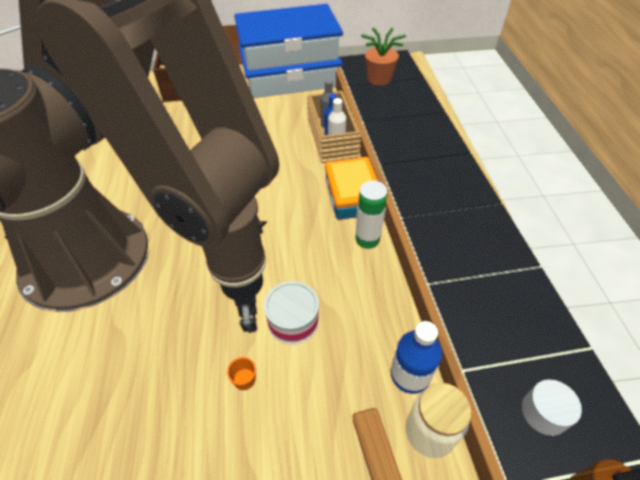

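The side view shows the fingertips at (248,325), just behind the tin (292,312) and clear of the cup (242,372). The tub is at the upstand at (352,185). I'll push the tin now.

Request:
arm_command --pt "-8 0 0 0 0 0 0.5" --pt "-16 0 0 0 0 0 0.5" --pt "-26 0 0 0 0 0 0.5" --pt "-42 0 0 0 0 0 0.5" --pt "-60 0 0 0 0 0 0.5" --pt "-80 0 0 0 0 0 0.5" --pt "-100 0 0 0 0 0 0.5" --pt "-118 0 0 0 0 0 0.5"

```text
t: 13.0
tool_pos: [0.4946, -0.2118, 0.1896]
tool_rot: [-0.089, 3.14, -0.0]
contact_force: [-2.8, -0.7, 0.7]
finger_gap: 0.501
gripper_force: 0.0
```

Request:
arm_command --pt "-16 0 0 0 0 0 0.5" --pt "-32 0 0 0 0 0 0.5" --pt "-46 0 0 0 0 0 0.5" --pt "-58 0 0 0 0 0 0.5" --pt "-68 0 0 0 0 0 0.5" --pt "-75 0 0 0 0 0 0.5" --pt "-79 0 0 0 0 0 0.5" --pt "-80 0 0 0 0 0 0.5"

```text
t: 13.8
tool_pos: [0.5731, -0.2075, 0.189]
tool_rot: [-0.089, 3.14, 0.0]
contact_force: [-3.7, -0.6, 2.5]
finger_gap: 0.498
gripper_force: 0.0
```

```bash
python3 - <<'E'
from h import *
s=env.state(); f=grab_frame("side"); print(s["t"],s["contact_force"],np.round(s["tool_pos"],4)); save(f,"side6.png")
r=nets.spot_point("side","tin"); print([(round(q["p"],2),q["centre"],ray(f,q["centre"],0)[:2].round(3)) for q in r[:2]])
E
```

```text
13.8 [-3.70339672 -0.60163552  2.45980681] [ 0.5731 -0.2075  0.189 ]
[(0.67, [377.7, 303.9], array([ 0.633, -0.204]))]
```

View pics/side6.png

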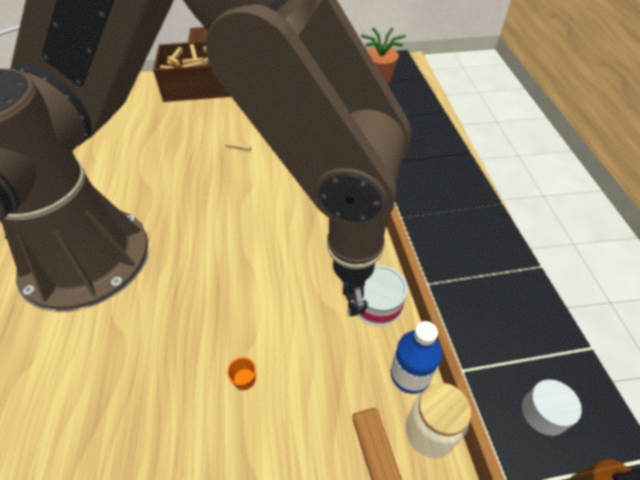

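The tin is at (380,295), in the gap and still about 20 mm from the upstand. It is clear of the softener (417,358). I'll make the last push slowly.

Request:
arm_command --pt "-3 0 0 0 0 0 0.5" --pt "-6 0 0 0 0 0 0.5" --pt "-9 0 0 0 0 0 0.5" --pt "-12 0 0 0 0 0 0.5" --pt "-14 0 0 0 0 0 0.5" --pt "-15 0 0 0 0 0 0.5" --pt "-16 0 0 0 0 0 0.5" --pt "-17 0 0 0 0 0 0.5"

```text
t: 14.7
tool_pos: [0.5899, -0.2066, 0.189]
tool_rot: [0.089, -3.14, -0.0]
contact_force: [-2.1, -0.0, -0.2]
finger_gap: 0.5
gripper_force: 0.0
```

Request:
arm_command --pt "-0.5 0 0 0 0 0 0.5" --pt "-1 0 0 0 0 0 0.5" --pt "-1.5 0 0 0 0 0 0.5" --pt "-2 0 0 0 0 0 0.5" --pt "-2.5 0 0 0 0 0 0.5" --pt "-3 0 0 0 0 0 0.5" --pt "-3.5 0 0 0 0 0 0.5" --pt "-4 0 0 0 0 0 0.5"

```text
t: 15.5
tool_pos: [0.5939, -0.2064, 0.1891]
tool_rot: [-0.089, 3.14, 0.0]
contact_force: [-2.3, 1.1, 0.3]
finger_gap: 0.504
gripper_force: 0.0
```

Request:
arm_command --pt "-0.5 0 0 0 0 0 0.5" --pt "-1 0 0 0 0 0 0.5" --pt "-1.5 0 0 0 0 0 0.5" --pt "-2 0 0 0 0 0 0.5" --pt "-2.5 0 0 0 0 0 0.5" --pt "-3 0 0 0 0 0 0.5" --pt "-3.5 0 0 0 0 0 0.5" --pt "-3.5 0 0 0 0 0 0.5"

```text
t: 16.3
tool_pos: [0.5957, -0.2062, 0.1889]
tool_rot: [0.088, -3.136, -0.002]
contact_force: [-16.0, -2.6, 9.7]
finger_gap: 0.499
gripper_force: 2.5
```

The tin has stopped against the upstand at 16 N. I'll retreat and check.

Request:
arm_command --pt "4 0 0 0 0 0 0.5" --pt "14 0 0 0 0 0 0.5" --pt "34 0 0 0 0 0 0.5" --pt "60 0 -10 0 0 0 0.5" --pt "80 0 -40 0 0 0 0.5" --pt "100 0 -80 0 0 0 0.5" --pt "125 10 -110 0 0 0 0.5" --pt "150 20 -120 0 0 0 0.5"

```text
t: 17.1
tool_pos: [0.446, -0.1949, 0.3117]
tool_rot: [-0.088, 3.136, -0.003]
contact_force: [0.0, -0.8, 0.0]
finger_gap: 0.5
gripper_force: 0.0
```

```bash
python3 - <<'E'
from h import *
f=grab_frame("top"); save(f,"top7.png"); p=tubpose(f)
c,sn=np.cos(np.deg2rad(3.25)),np.sin(np.deg2rad(3.25)); T=lambda q:((np.array(q[:2])-[.6959,0])@np.array([[c,-sn],[sn,c]])).round(4)
print("tub",T(p),p[2:5])
g=cv2.cvtColor(f["image"],cv2.COLOR_RGB2GRAY)
ci=cv2.HoughCircles(cv2.medianBlur(g,3),cv2.HOUGH_GRADIENT,1,60,param1=100,param2=22,minRadius=20,maxRadius=30)
for q in ci[0]: print("circ",q,T(ray(f,q[:2],.065)))
f0=cv2.cvtColor(cv2.imread("pics/top0.png"),cv2.COLOR_BGR2GRAY)
for n in ["basket","softener","spray","cup","peg","brush","tin"]:
    r=nets.spot_point("top",n); print(n,[(round(q["p"],2),np.round(q["centre"]).tolist(),ray(f,q["centre"],0)[:2].round(3).tolist()) for q in r[:1]])
E
```

```text
tub [-0.0601  0.1089] (112.73273468017578, 148.7173614501953, 3.2769432067871094)
circ [397.5 172.5  23.8] [-0.0523 -0.199 ]
circ [35.5 96.5 21.7] [0.1544 0.5692]
circ [609.5 249.5  22.4] [-0.2374 -0.6261]
basket [(0.72, [149.0, 198.0], [0.611, 0.343])]
softener [(0.8, [465.0, 176.0], [0.665, -0.364])]
spray [(0.69, [318.0, 182.0], [0.649, -0.035])]
cup [(0.78, [454.0, 314.0], [0.358, -0.33])]
peg [(0.72, [144.0, 318.0], [0.344, 0.342])]
brush [(0.93, [524.0, 219.0], [0.568, -0.492])]
tin [(0.75, [394.0, 180.0], [0.655, -0.204])]
```

View pics/top7.png

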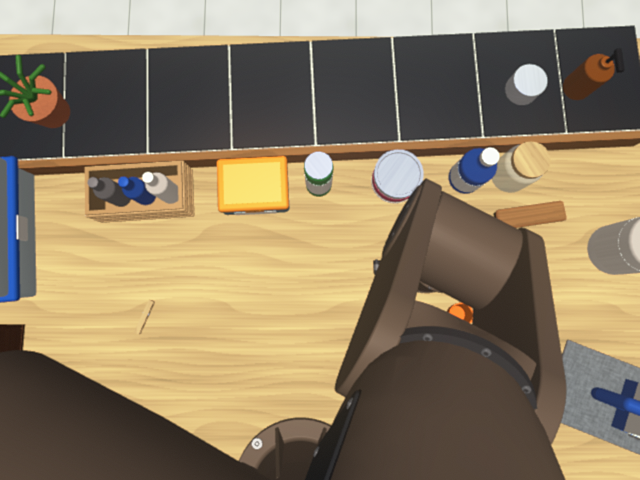

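The tub (252,184) and the tin (398,173) both stand against the upstand in their gaps. All the other things are where they started and the arm is clear, so I'm handing in.

```bash
python3 -c "
from rig import env
print(env.finish_job())"
```

```text
the job is handed in; nothing more can be done
None
```

I pushed the tub and the tin back into their gaps until each touched the upstand, with the tub square to it and everything else left in place, and handed the job in after about 17 s on the robot's clock; the hand-in gave no verdict.

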